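# Set the cocoa canister's portion knob to the green notch

### The job

On the counter stand two ingredient canisters, each with a sprung portion knob on its lid. Take the orange knob, pull it straight up out of its notch, turn it until its white pointer nose is over the notch beside that lid's green stud, and let it snap fully down into that notch and let go. Leave the blue knob as it is.

Things in the scene. Friction and masses are not known exactly. Their poses are not given: they have to be found in the camera images.
- cocoa_grip (a point): Orange bar handle, 46 long x 16 thick x 44 mm tall, of the sprung knob on the fixed canister with orange band. Point on the knob's axis, 20 mm below the bar's top, 24 above its skirt, 36 above the lid (120 mm high). Moves with the knob: z up, x along the bar away from the nose, y across the 16 mm (grip here). Spring 4 N down, 8 N at 20 mm lift, stop at 25. Locked when down, free above 12 mm.
- cocoa_nose (a point): Tip of the orange knob's white pointer nose (8 mm rod): 44 mm from the axis, towards -x of cocoa_grip, 5 mm above the lid when down; moves with the knob. It lies in one of three V-mouthed notches, 60 degrees apart, of a steel ring 12 mm high, 72 mm across; at first the middle one. Let go within 15 degrees of a notch, it slides down into it. Turn stops: 80 degrees either side of the middle.
- green_mark (a point): Centre of the green stud (12 mm across, 10 tall, fixed) on the orange knob's lid, 5 mm above that lid: 54 mm from the knob's axis, straight outward of the wanted notch, 60 degrees to one or the other side of the middle notch. A yellow stud marks the opposite notch. The blue knob's lid has studs of its own, which do not count.
- milk_lift (a joint): How far the blue knob, on the lid of the canister with a blue band, is pulled up, in m: 0 down in its notch, at most 0.025. It is the same knob in blue, to be left alone.

How it is judged:
On the way:
1. the orange knob is pulled up out of its notch (by at least 9 mm) (z of cocoa_nose in the frame of green_mark above 0.009 m), for 0.1 s.
At the end, for the whole second after the job is handed in: The orange knob's nose tip is within 18 mm of the green stud's centre seen from above (10 mm when straight in the notch, so about 15 degrees of play), the knob is fully down (within 3.5 mm), let go, and the blue knob is down in its notch (horizontal distance between cocoa_nose and green_mark below 0.018 m and z of cocoa_nose in the frame of green_mark below 0.0035 m and value of joint milk_lift below 0.004 m); the robot touches nothing.
It fails at once if the blue knob is pulled up by more than 6 mm (value of joint milk_lift above 0.006 m).
It also fails if it takes over 35 s, if anything falls off the work surface, if the arm or the gripper's body presses on something with over 40 N, if the wrist force passes 120 N, or if a joint passes its speed limit or range.

### The arm

A 7-joint arm with a two-finger parallel gripper is mounted at the origin on the work surface. World frame = base frame: x ahead of the robot, y to its left, z up, the work surface at z = 0. Lengths are in m, angles in rad, forces in N, time in s.
With the tool pointing down it reaches from about 0.4 to 0.85 m from the base axis. Payload 4.5 kg.
Tool frame: the origin (TCP) lies on the centre line of the jaws, within the pads' length; the fingertips stand 8 mm ahead of it and the grasp point (between the pads) lies 11 mm behind it; z points along the fingers, x is the direction in which the jaws open and shut, and the axes are right-handed (so a half turn about z gives the same grasp; the last joint's range is limited). The gripper opens to 88 mm and grips with 3 to 60 N. Pads are 18 mm wide; open, the fingers measure 123 mm over their backs; the gripper's body (75 mm by 187 mm) begins 45 mm behind the grasp point.
Start: joints at [1.299, 0.689, -0.195, 1.565, 0.157, 0.902, -0.215], TCP at [0.188, -0.596, 0.247] pointing down, gripper open.
Joint ranges: [-3.01, 3.01], [-0.46, 2.08], [-1.47, 1.51], [0.13, 2.56], [-1, 4.14], [0.04, 2.09], [-2.66, 2.66]. Speed limits (rad/s): [2.57, 2.57, 3.14, 3.14, 3.14, 3.14, 3.14].

### API

Orientations are given as a unit quaternion [x, y, z, w].
In Python, from plant import r gives the robot as it stands.
- The arm moves only by the shell command python3 -m pendant 'ROWS' [FORCE]. ROWS is JSON, a list of rows, each a list of 3 entries, a list of its own where there are three numbers: the turn, a rotation vector about the tool's x, y, z in rad, then the shift along the tool's x, y, z in m, then the opening, from 0 (shut) to 1 (fully open). In form: [[[wx, wy, wz], [tx, ty, tz], claw], ...]. A call has 1 to 10 rows; each row is the pose to reach, as a shift and turn from the pose commanded when the call began, along the tool's axes at that moment; what a row does not reach only later rows make up. A row lasts 1/10 s, in which the tool goes at most 50 mm and 8.59 degrees, less where a joint would pass 70% of its speed; a pose out of reach is approached as far as the arm can. A call with a gripper value outside its range is refused whole. The fingers move at their own pace and stop on an object; FORCE is the grip in N (left out, the last holds). Time passes only in rows, so rows that repeat a pose let the fingers close. It gives the time, the measured TCP pose, the force and the opening at its end, in the units of the state.
- r.get_state(): the state, without advancing time (a new reading comes with each control period).
- r.snapshot(name): name is "scene" or "side" or "wrist"; returns a dict with "image" (420x560x3 uint8, red, green, blue), "mtx" (3x3 intrinsics, pixels), "R" (3x3) and "t" (3): a world point X has camera coordinates R X + t; the wrist camera has in their place "T_tool_cam" (4x4, takes a point from camera to tool coordinates, whose origin is the TCP and whose axes are the tool frame's). Camera axes: x right, y down, z forward; pixel columns grow to the right and rows downward; lengths in m; the calibration is good to about 2 mm. A picture is of the moment at which its call begins: read the wrist's pose just before it. There is no depth.
- r.finish_job(): hands the job in, once; it reports no verdict.
The state is a dict: "clock": time; "q": joint angles; "qd": joint speeds; "joint_torque": joint torques, N m; "tool_pos": TCP position; "eef_rot": TCP orientation; "contact_force": force on the tool from outside, world axes, zero at the start; "moment": the same for the moment, N m; "opening": opening from 0.0 (shut) to 1.0 (fully open).
Only numpy, scipy, OpenCV 4.12 (cv2) and the standard library are available. Lean on these libraries where they do the work, as an engineer would, in place of code of your own. Each camera call takes 0.05 s, during which the arm holds its last target. There are 200 camera calls.

## Working session

There is one attempt and no reset: what is moved stays moved. The work goes in short steps, Python scripts to look and compute and a shell command to move; the robot and the scene stay as the last step left them, time stands still between calls to the robot, and variables do not carry over. Pictures are saved under pics/ and viewed, about 8 in all and at most 12, crops included, and the job is handed in when it is done.

```bash
mkdir -p pics; ls; python3 - <<'E'
from plant import r
import cv2,numpy as np,pickle
s=r.get_state(); print(s)
d={}
for n in("scene","side"):
    p=r.snapshot(n); d[n]=p
    print(n,p["mtx"].tolist(),p["R"].tolist(),p["t"].tolist())
    cv2.imwrite(f"pics/{n}0.png",p["image"][:,:,::-1])
pickle.dump(d,open("d0.pkl","wb"))
E
```

```text
pics
{'clock': 0.0, 'q': array([ 1.29878632,  0.68995436, -0.1945425 ,  1.56636405,  0.15730463,
        0.90249543, -0.21510119]), 'qd': array([ 0.00042106,  0.00108902,  0.00034749,  0.00025704,  0.00072926,
       -0.00062383,  0.00098622]), 'joint_torque': array([ 8.02398717e-04, -5.27553964e+01, -1.26667690e+00, -1.53426969e+01,
       -5.26627398e-02,  6.58428617e-03,  1.71351776e-04]), 'tool_pos': array([ 0.18794405, -0.59541503,  0.2459239 ]), 'eef_rot': array([ 8.06588505e-01, -5.91112636e-01, -7.71220752e-04, -4.89629576e-04]), 'contact_force': array([ 0.79042774, -0.70045814, -0.31170785]), 'moment': array([-0.05286269,  0.03751301,  0.02750664]), 'opening': 0.9972642857579376}
scene [[454.40368816016127, 0.0, 281.03303736801024], [0.0, 454.40368816016127, 213.34247758965768], [0.0, 0.0, 1.0]] [[-0.7050108804534028, 0.709138998489188, 0.009029909416441849], [0.5999708141256931, 0.603170565932049, -0.525566637630819], [-0.37814637462187944, -0.36511251582897425, -0.8507045140031679]] [0.3897473350832802, -0.26958937467840105, 1.1895447409476783]
side [[380.64956540555266, 0.0, 281.46124905314576], [0.0, 380.64956540555266, 209.9483336988012], [0.0, 0.0, 1.0]] [[-0.8913301257245794, -0.4532685657141012, 0.0088438855311115], [-0.2774971633773367, 0.5300504247560295, -0.8012751534482302], [0.35850513426356634, -0.7166548364111095, -0.5982306529719353]] [0.5013148933882352, 0.28001382621194776, 0.5299414399120419]
```

View pics/scene0.png

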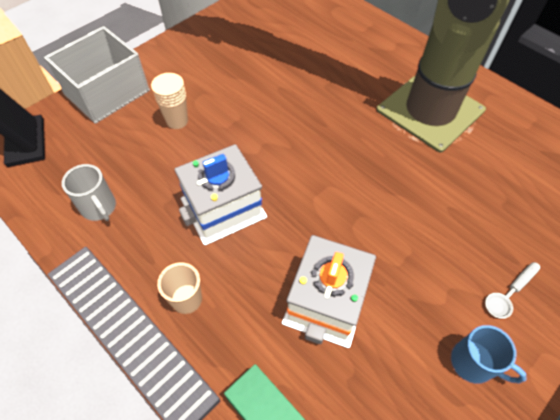

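View pics/side0.png

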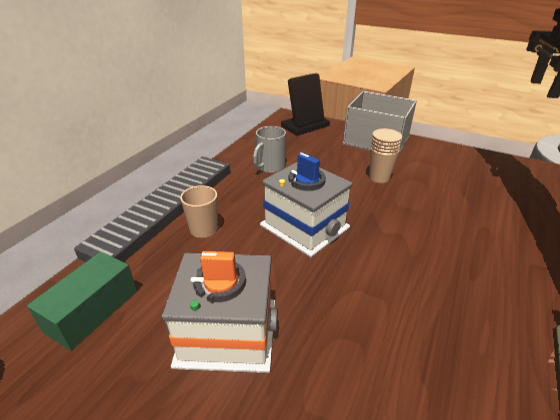

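Scene view: the orange knob is at about (335,270), with its nose at (328,293), the green stud at (355,298) and the yellow stud at (303,281). Side view: the knob is at (218,268), the nose at (197,280) and the green stud at (195,305). Next I measure them with masks.

```bash
cat > h.py <<'E'
import cv2,numpy as np
def ray(p,uv):
    d=np.linalg.inv(p["mtx"])@np.array([*uv,1.]); return -p["R"].T@p["t"], p["R"].T@d
def plane(p,uv,z):
    c,d=ray(p,uv); return c+d*(z-c[2])/d[2]
def tri(p1,u1,p2,u2):
    P=[p["mtx"]@np.c_[p["R"],p["t"]] for p in(p1,p2)]
    X=cv2.triangulatePoints(P[0],P[1],np.float64(u1).reshape(2,1),np.float64(u2).reshape(2,1)); return X[:3,0]/X[3,0]
def blobs(img,lo,hi,box,amin=8):
    m=cv2.inRange(cv2.cvtColor(img,cv2.COLOR_RGB2HSV),lo,hi); k=np.zeros_like(m); x0,y0,x1,y1=box; k[y0:y1,x0:x1]=m[y0:y1,x0:x1]
    n,l,s,c=cv2.connectedComponentsWithStats(k)
    return [(c[i].round(1).tolist(),s[i].tolist(),cv2.minAreaRect(np.argwhere(l==i)[:,::-1].astype(np.int32))) for i in range(1,n) if s[i,4]>=amin]
E
python3 - <<'E'
from h import *
import pickle
d=pickle.load(open("d0.pkl","rb")); a,b=d["scene"],d["side"]
for n,p,box in(("scene",a,(280,235,380,310)),("side",b,(170,240,280,320))):
    for c,lo,hi in(("green",(45,90,60),(85,255,255)),("yellow",(20,100,120),(33,255,255)),("orange",(3,150,120),(19,255,255)),("white",(0,0,190),(180,60,255))):
        for x in blobs(p["image"],lo,hi,box): print(n,c,x[0],x[1])
        for x in blobs(p["image"],lo,hi,box):
            if c!="orange": print("   plane",plane(p,x[0],.089).round(4))
v=lambda p,box:cv2.resize(p["image"][box[1]:box[3],box[0]:box[2],::-1],None,fx=5,fy=5,interpolation=cv2.INTER_CUBIC)
A=v(a,(290,240,370,310));B=v(b,(180,245,260,315))
cv2.imwrite("pics/crop.png",np.hstack([A,B]))
E
```

```text
scene green [353.9, 297.6] [351, 295, 7, 6, 31]
   plane [0.5742 0.2059 0.089 ]
scene yellow [338.7, 270.1] [329, 252, 18, 35, 307]
scene yellow [321.6, 270.5] [320, 267, 4, 8, 17]
scene yellow [301.5, 281.2] [299, 278, 7, 6, 20]
   plane [0.5526 0.1508 0.089 ]
   plane [0.5759 0.1287 0.089 ]
   plane [0.6181 0.117  0.089 ]
scene orange [290.1, 252.2] [280, 235, 30, 57, 831]
scene orange [365.5, 263.5] [319, 235, 61, 75, 1189]
scene orange [327.6, 274.9] [320, 258, 17, 28, 239]
scene orange [343.6, 266.9] [341, 262, 7, 12, 16]
scene white [331.5, 277.0] [288, 235, 88, 75, 3315]
scene white [334.1, 268.6] [331, 263, 7, 12, 54]
scene white [294.8, 307.6] [289, 305, 15, 5, 44]
   plane [0.5727 0.1505 0.089 ]
   plane [0.5564 0.1427 0.089 ]
   plane [0.6634 0.1434 0.089 ]
side green [194.3, 304.6] [190, 300, 9, 10, 73]
   plane [0.6111 0.1891 0.089 ]
side orange [204.2, 242.7] [199, 240, 12, 7, 36]
side orange [218.3, 267.6] [200, 240, 37, 53, 1403]
side orange [247.4, 246.8] [239, 240, 17, 14, 139]
side orange [276.2, 241.8] [275, 240, 4, 5, 10]
side orange [270.1, 249.6] [266, 245, 9, 10, 23]
side orange [274.0, 269.3] [270, 253, 10, 34, 138]
side orange [171.7, 278.1] [170, 270, 6, 18, 49]
side orange [277.2, 302.1] [275, 296, 5, 12, 45]
side white [208.7, 253.6] [202, 253, 14, 3, 29]
side white [196.6, 278.8] [190, 277, 14, 5, 59]
side white [205.5, 289.3] [203, 284, 7, 10, 19]
   plane [0.6564 0.09   0.089 ]
   plane [0.6394 0.1461 0.089 ]
   plane [0.614  0.1574 0.089 ]
```

View pics/crop.png

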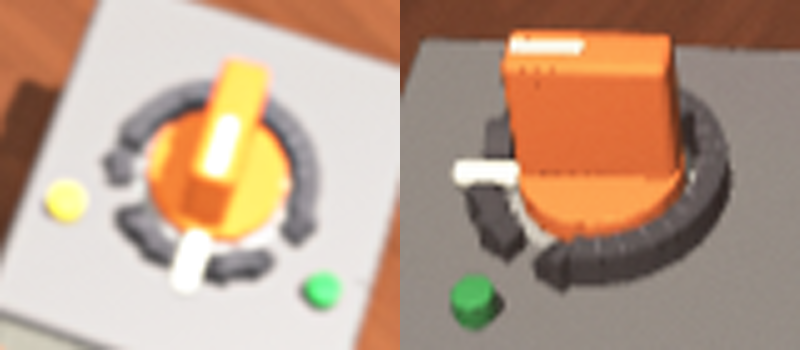

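```bash
python3 - <<'E'
from h import *
import pickle
d=pickle.load(open("d0.pkl","rb")); a,b=d["scene"],d["side"]
s=lambda x,y:(289.6+x/5,239.6+y/5); t=lambda x,y:(179.6+(x-400)/5,244.6+y/5)
pr={"green":((353.9,297.6),(194.3,304)),"nose":(s(187,286),t(456,172)),"NR":(s(238,188),t(503,70)),"NL":(s(188,178),t(512,32)),"FL":(s(222,58),t(668,36)),"FR":(s(272,68),t(672,70))}
X={k:tri(a,u,b,w) for k,(u,w) in pr.items()}
for k,x in X.items(): print(k,x.round(4))
c=np.mean([X[k] for k in("NR","NL","FL","FR")],0); print("top c",c)
lid=X["green"][2]-.007; print("lid",lid)
print("yellow",plane(a,(301.5,281.2),.127)); print("green",plane(a,(353.9,297.6),.127),plane(b,(194.3,304),.127))
n=X["nose"]-c; print("nose r,ang",np.hypot(*n[:2]),np.degrees(np.arctan2(n[1],n[0])))
g=X["green"]-c; print("green r,ang",np.hypot(*g[:2]),np.degrees(np.arctan2(g[1],g[0])))
y=plane(a,(301.5,281.2),.127)-c; print("yel r,ang",np.hypot(*y[:2]),np.degrees(np.arctan2(y[1],y[0])))
from plant import r
w=r.snapshot("wrist"); print(w["T_tool_cam"].round(4).tolist(),w["mtx"].tolist())
E
```

```text
green [0.5889 0.2111 0.1261]
nose [0.6209 0.1774 0.1269]
NR [0.6    0.175  0.1741]
NL [0.6082 0.1604 0.1723]
FL [0.5679 0.1404 0.1732]
FR [0.5588 0.1544 0.1749]
top c [0.58370775 0.15757832 0.17361395]
lid 0.11913312882198263
yellow [0.63123111 0.126921   0.127     ]
green [0.58945602 0.21149534 0.127     ] [0.58828338 0.21109796 0.127     ]
nose r,ang 0.04210884290338071 28.055144134019525
green r,ang 0.05373176907591011 84.42426092421788
yel r,ang 0.05655387923198819 -32.82606428357982
[[1.0, 0.0008, 0.0008, -0.0002], [-0.001, 0.9518, 0.3067, -0.08], [-0.0005, -0.3067, 0.9518, -0.1375], [0.0, 0.0, 0.0, 1.0]] [[289.5196089212939, 0.0, 281.55848305230955], [0.0, 289.5196089212939, 207.5340965837434], [0.0, 0.0, 1.0]]
```

```bash
cat >> h.py <<'E'
from scipy.spatial.transform import Rotation as Ro
def delta(pos,az,s=None):
    """tool-frame turn/shift from measured pose to tool-down pose with tool x at azimuth az (deg)"""
    if s is None:
        from plant import r; s=r.get_state()
    R0=Ro.from_quat(s["eef_rot"]); x=np.array([np.cos(np.radians(az)),np.sin(np.radians(az)),0]); z=np.array([0,0,-1.])
    R1=Ro.from_matrix(np.c_[x,np.cross(z,x),z])
    print("turn",(R0.inv()*R1).as_rotvec().round(4),"shift",R0.inv().apply(np.array(pos)-s["tool_pos"]).round(4),"q",s["q"].round(2),"F",s["contact_force"].round(1),"open",round(s["opening"],3),"t",s["clock"])
E
python3 -c "
from h import *
delta([.5835,.1573,.27],-63.5)"
```

```text
turn [ 0.      0.0013 -0.1567] shift [-0.5989 -0.6038 -0.0232] q [ 1.3   0.69 -0.19  1.57  0.16  0.9  -0.22] F [-1.  -0.1  1.3] open 1.0 t 0.15
```

```bash
python3 -m pendant '[[[0,0,0],[0,0,-0.04],1],[[0,0,-0.05],[-0.036,-0.036,-0.045],1],[[0,0,-0.1],[-0.07,-0.07,-0.045],1],[[0,0,-0.157],[-0.105,-0.105,-0.045],1],[[0,0,-0.157],[-0.14,-0.14,-0.045],1],[[0,0,-0.157],[-0.175,-0.175,-0.045],1],[[0,0,-0.157],[-0.21,-0.21,-0.045],1],[[0,0,-0.157],[-0.245,-0.245,-0.045],1],[[0,0,-0.157],[-0.28,-0.28,-0.045],1],[[0,0,-0.157],[-0.3,-0.3,-0.045],1]]' 20
python3 -c "
from h import *
delta([.5835,.1573,.27],-63.5)"
```

```text
clock: 1.15
tool_pos: [0.3855, -0.2157, 0.2919]
eef_rot: [0.852, -0.524, 0.0, -0.001]
contact_force: [0.2, -0.5, -0.7]
opening: 0.998
turn [-0.0013  0.0007  0.0053] shift [-0.2436 -0.3449  0.0225] q [ 0.6   0.39 -0.28  2.03  0.15  0.74 -0.87] F [ 0.2 -0.5 -0.7] open 0.998 t 1.15
```

```bash
python3 -m pendant '[[[0,0,0.005],[-0.024,-0.034,0],1],[[0,0,0.005],[-0.049,-0.069,0],1],[[0,0,0.005],[-0.073,-0.103,0],1],[[0,0,0.005],[-0.098,-0.138,0],1],[[0,0,0.005],[-0.122,-0.172,0],1],[[0,0,0.005],[-0.146,-0.207,0.005],1],[[0,0,0.005],[-0.171,-0.241,0.01],1],[[0,0,0.005],[-0.195,-0.276,0.015],1],[[0,0,0.005],[-0.219,-0.31,0.02],1],[[0,0,0.005],[-0.2435,-0.345,0.022],1]]'
python3 -m pendant '[[[0,0,0],[0,0,0],1],[[0,0,0],[0,0,0],1],[[0,0,0],[0,0,0],1]]'
python3 - <<'E'
from h import *
from plant import r
s=r.get_state(); w=r.snapshot("wrist")
delta([.5835,.1573,.147],-63.5,s)
T=np.eye(4);T[:3,:3]=Ro.from_quat(s["eef_rot"]).as_matrix();T[:3,3]=s["tool_pos"]
C=np.linalg.inv(T@w["T_tool_cam"]); im=w["image"].copy()
P=lambda X:(w["mtx"]@(C[:3,:3]@X+C[:3,3]))
import pickle; pickle.dump(dict(w,R=C[:3,:3],t=C[:3,3]),open("w.pkl","wb"))
for n,X in dict(axis=[.5835,.1573,.176],green=[.5889,.2111,.13],nose=[.6209,.1774,.125],yel=[.6312,.127,.13]).items():
    u=P(np.array(X)); u=u[:2]/u[2]; print(n,u.round(1)); cv2.circle(im,tuple(int(v) for v in u.round()),3,(255,0,255),1)
cv2.imwrite("pics/wrist1.png",im[:,:,::-1])
E
```

```text
clock: 2.15
tool_pos: [0.584, 0.1535, 0.2689]
eef_rot: [0.849, -0.528, -0.0, 0.001]
contact_force: [0.6, -0.0, 1.3]
opening: 0.996
clock: 2.45
tool_pos: [0.5835, 0.1506, 0.2694]
eef_rot: [0.849, -0.529, 0.0, 0.001]
contact_force: [-0.6, -1.0, -0.4]
opening: 1.002
turn [ 0.0016 -0.0011 -0.0062] shift [-0.0062 -0.0032  0.1224] q [-0.19  0.64 -0.25  1.61  0.18  0.92 -1.61] F [-0.6 -1.  -0.4] open 1.002 t 2.45
axis [274.2 210.3]
green [227.3 166.9]
nose [273.5 151.7]
yel [325.3 166. ]
```

View pics/wrist1.png

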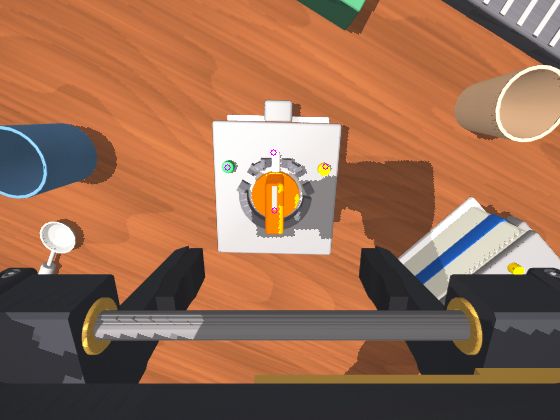

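The bar, nose and studs land on their predicted pixels (bar centre about (274,209), green stud (228,167)), so the estimate holds. Now I descend.

```bash
python3 -m pendant '[[[0,0,-0.006],[-0.006,-0.003,0.02],1],[[0,0,-0.006],[-0.006,-0.003,0.04],0.8],[[0,0,-0.006],[-0.006,-0.003,0.06],0.7],[[0,0,-0.006],[-0.006,-0.003,0.07],0.6],[[0,0,-0.006],[-0.006,-0.003,0.075],0.6],[[0,0,-0.006],[-0.006,-0.003,0.075],0.6],[[0,0,-0.006],[-0.006,-0.003,0.075],0.6]]' 20
python3 -c "
from h import *
from plant import r
delta([.5835,.1573,.147],-63.5)
import pickle;a=pickle.load(open('d0.pkl','rb'))['scene'];print('blue knob',plane(a,(215,165),.17))"
```

```text
clock: 3.2
tool_pos: [0.5845, 0.1589, 0.1955]
eef_rot: [0.851, -0.526, 0.001, -0.001]
contact_force: [1.7, -0.5, 0.2]
opening: 0.599
turn [-0.0014 -0.0003  0.0009] shift [0.001  0.0017 0.0485] q [-0.21  0.73 -0.23  1.68  0.22  0.76 -1.65] F [ 1.7 -0.5  0.2] open 0.599 t 3.2
blue knob [ 0.58919431 -0.14535286  0.17      ]
```

Blue is 0.3 m away. Descend and close.

```bash
python3 -m pendant '[[[0,0,0],[0,0.001,0.02],0.6],[[0,0,0],[0,0.001,0.035],0.6],[[0,0,0],[0,0.001,0.045],0.6],[[0,0,0],[0,0.001,0.0485],0.6],[[0,0,0],[0,0.001,0.0485],0.6],[[0,0,0],[0,0.001,0.0485],0.4],[[0,0,0],[0,0.001,0.0485],0.1],[[0,0,0],[0,0.001,0.0485],0.1],[[0,0,0],[0,0.001,0.0485],0.1],[[0,0,0],[0,0.001,0.0485],0.1]]' 35
python3 -m pendant '[[[0,0,0],[0,0,0],0.1],[[0,0,0],[0,0,0],0.1],[[0,0,0],[0,0,0],0.1],[[0,0,0],[0,0,0],0.1]]' 35
python3 -c "
from h import *
delta([.5835,.1573,.147],-63.5)"
```

```text
clock: 4.2
tool_pos: [0.5837, 0.1579, 0.1465]
eef_rot: [0.851, -0.526, 0.001, 0.0]
contact_force: [0.9, -0.2, 0.2]
opening: 0.178
clock: 4.6
tool_pos: [0.5836, 0.158, 0.1464]
eef_rot: [0.851, -0.526, 0.001, 0.0]
contact_force: [1.0, -2.4, 2.6]
opening: 0.179
turn [-0.0006 -0.001   0.0007] shift [ 0.0006  0.0004 -0.0006] q [-0.22  0.79 -0.21  1.72  0.24  0.65 -1.67] F [ 1.  -2.4  2.6] open 0.179 t 4.6
```

```bash
python3 -m pendant '[[[0,0,0],[0,0,-0.004],0.1],[[0,0,0],[0,0,-0.008],0.1],[[0,0,0],[0,0,-0.012],0.1],[[0,0,0],[0,0,-0.016],0.1],[[0,0,0],[0,0,-0.019],0.1],[[0,0,0],[0,0,-0.019],0.1],[[0,0,0],[0,0,-0.019],0.1],[[0,0,0],[0,0,-0.019],0.1]]' 35
python3 - <<'E'
from h import *
from plant import r
delta([.5835,.1573,.147],-63.5)
p=r.snapshot("side");q=r.snapshot("scene")
v=lambda p,b:cv2.resize(p["image"][b[1]:b[3],b[0]:b[2],::-1],None,fx=4,fy=4,interpolation=cv2.INTER_CUBIC)
cv2.imwrite("pics/lift.png",np.hstack([v(q,(285,225,385,325)),v(p,(170,230,270,330))]))
E
```

```text
clock: 5.4
tool_pos: [0.5835, 0.158, 0.1646]
eef_rot: [0.851, -0.526, 0.0, 0.0]
contact_force: [5.2, -2.9, -7.9]
opening: 0.176
turn [-0.     -0.0007  0.001 ] shift [0.0006 0.0003 0.0176] q [-0.22  0.77 -0.21  1.71  0.23  0.69 -1.66] F [ 5.2 -2.9 -7.9] open 0.176 t 5.4
```

View pics/lift.png

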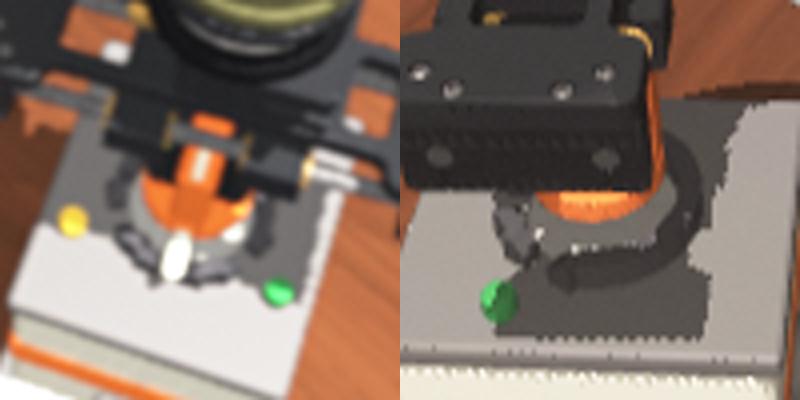

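The knob is lifted about 18 mm at 7.9 N, with the nose clear of the ring. In the crop the nose is at (175,258) and the green stud at (278,292). Next I turn it 60° CCW.

```bash
python3 -m pendant '[[[0,0,-0.1],[0,0,0],0.1],[[0,0,-0.2],[0,0,0],0.1],[[0,0,-0.3],[0,0,0],0.1],[[0,0,-0.4],[0,0,0],0.1],[[0,0,-0.5],[0,0,0],0.1],[[0,0,-0.6],[0,0,0],0.1],[[0,0,-0.7],[0,0,0],0.1],[[0,0,-0.8],[0,0,0],0.1],[[0,0,-0.9],[0,0,0],0.1],[[0,0,-0.95],[0,0,0],0.1]]' 35
python3 -c "
from h import *
delta([.5835,.1573,.147],-3.5)"
```

```text
clock: 6.5
tool_pos: [0.5832, 0.1582, 0.1645]
eef_rot: [0.997, -0.077, -0.0, 0.0]
contact_force: [4.5, -0.4, -8.8]
opening: 0.173
turn [ 0.0004  0.0005 -0.0929] shift [0.0005 0.0008 0.0175] q [-0.07  0.8  -0.48  1.7   0.5   0.77 -0.95] F [ 4.5 -0.4 -8.8] open 0.173 t 6.5
```

```bash
python3 -m pendant '[[[0,0,-0.06],[0,0,0],0.1],[[0,0,-0.095],[0,0,0],0.1],[[0,0,-0.095],[0,0,0],0.1],[[0,0,-0.095],[0,0,0],0.1],[[0,0,-0.095],[0,0,0],0.1]]' 35
python3 - <<'E'
from h import *
from plant import r
delta([.5835,.1573,.147],-3.5)
p=r.snapshot("side");q=r.snapshot("scene")
v=lambda p,b:cv2.resize(p["image"][b[1]:b[3],b[0]:b[2],::-1],None,fx=4,fy=4,interpolation=cv2.INTER_CUBIC)
cv2.imwrite("pics/turn.png",np.hstack([v(q,(285,225,385,325)),v(p,(170,230,270,330))]))
E
```

```text
clock: 7.0
tool_pos: [0.5831, 0.1582, 0.1651]
eef_rot: [1.0, -0.031, -0.0, 0.0]
contact_force: [4.8, -2.4, -8.7]
opening: 0.179
turn [ 0.0007  0.     -0.0016] shift [0.0004 0.0009 0.0181] q [-0.06  0.8  -0.51  1.7   0.52  0.78 -0.88] F [ 4.8 -2.4 -8.7] open 0.179 t 7.0
```

View pics/turn.png

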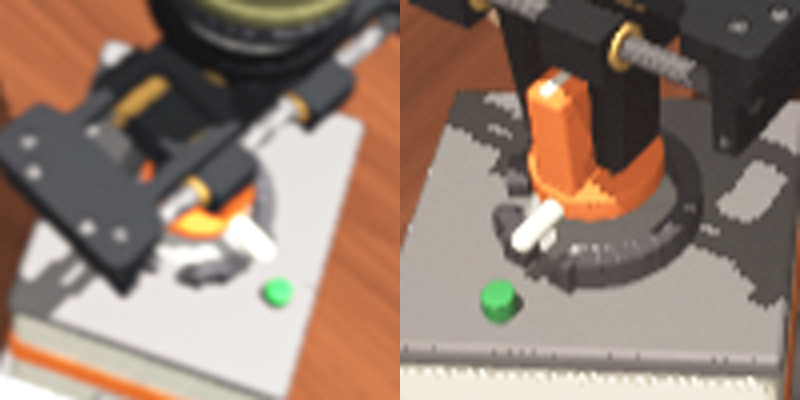

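The nose now points at the green stud: in the scene crop the tip is at (268,255) and the stud at (278,292). I lower it into the notch and then release.

```bash
python3 -m pendant '[[[0,0,0],[0,0,0.004],0.1],[[0,0,0],[0,0,0.008],0.1],[[0,0,0],[0,0,0.012],0.1],[[0,0,0],[0,0,0.016],0.1],[[0,0,0],[0,0,0.018],0.1],[[0,0,0],[0,0,0.018],0.1],[[0,0,0],[0,0,0.018],0.1]]' 35
python3 -m pendant '[[[0,0,0],[0,0,0],0.3],[[0,0,0],[0,0,0],0.5],[[0,0,0],[0,0,0],0.6],[[0,0,0],[0,0,0],0.6],[[0,0,0],[0,0,0],0.6]]'
python3 -m pendant '[[[0,0,0],[0,0,-0.02],0.6],[[0,0,0],[0,0,-0.05],0.6],[[0,0,0],[0,0,-0.09],0.6],[[0,0,0],[0,0,-0.13],0.6],[[0,0,0],[-0.04,-0.03,-0.15],0.6],[[0,0,0],[-0.08,-0.06,-0.15],0.6],[[0,0,0],[-0.12,-0.08,-0.15],0.6],[[0,0,0],[-0.15,-0.08,-0.15],0.6],[[0,0,0],[-0.15,-0.08,-0.15],0.6],[[0,0,0],[-0.15,-0.08,-0.15],0.6]]'
python3 - <<'E'
from h import *
from plant import r
import pickle
delta([.5835,.1573,.147],-3.5)
p=r.snapshot("side");q=r.snapshot("scene")
pickle.dump(dict(scene=q,side=p),open("d1.pkl","wb"))
v=lambda p,b:cv2.resize(p["image"][b[1]:b[3],b[0]:b[2],::-1],None,fx=4,fy=4,interpolation=cv2.INTER_CUBIC)
cv2.imwrite("pics/end.png",np.hstack([v(q,(285,225,385,325)),v(p,(170,230,270,330))]))
E
```

```text
clock: 7.8
tool_pos: [0.5831, 0.1583, 0.1471]
eef_rot: [1.0, -0.031, 0.0, 0.0]
contact_force: [4.2, -2.7, -4.6]
opening: 0.18
clock: 8.3
tool_pos: [0.5829, 0.159, 0.1474]
eef_rot: [1.0, -0.031, -0.0, -0.0]
contact_force: [0.7, 0.2, -0.5]
opening: 0.59
clock: 9.3
tool_pos: [0.4383, 0.2477, 0.2975]
eef_rot: [1.0, -0.031, 0.0, 0.0]
contact_force: [1.3, -0.3, -0.7]
opening: 0.6
turn [ 0.0003 -0.0009 -0.0001] shift [0.1503 0.0813 0.1507] q [-0.21  0.51 -0.61  1.85  0.37  0.9  -1.06] F [ 1.3 -0.3 -0.7] open 0.6 t 9.3
```

View pics/end.png

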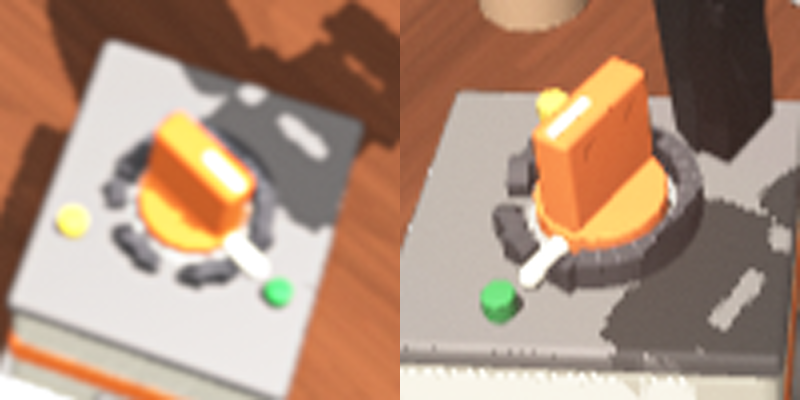

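The nose sits in the notch by the green stud, with its tip at (265,272) and the stud at (277,292) in the scene crop. I triangulate the tip to check the height, compare the blue knob before and after, and hand in if both are good.

```bash
python3 - <<'E'
from h import *
import pickle
a=pickle.load(open("d1.pkl","rb"));o=pickle.load(open("d0.pkl","rb"))
n=tri(a["scene"],(350.7,292.6),a["side"],(200.9,300)); g=np.array([.5889,.2111])
t=tri(a["scene"],(284.6+205/4,224.6+152/4),a["side"],(169.6+(589-400)/4,229.6+100/4))
print("nose",n,"dist",np.hypot(*(n[:2]-g)),"bar top",t)
for k,box in(("scene",(190,140,240,190)),("side",(285,150,330,190))):
    for d in(o,a): print(k,[(b[0],b[1][4]) for b in blobs(d[k]["image"],(105,120,60),(125,255,255),box,40)])
E
```

```text
nose [0.5855528  0.20108848 0.12553014] dist 0.010556247803939134 bar top [0.58300556 0.15749864 0.17573583]
scene [([217.0, 170.3], 513)]
scene [([217.0, 170.3], 513)]
side [([307.4, 169.1], 558)]
side []
```

```bash
python3 -c "
from plant import r
print(r.finish_job())"
```

```text
the job is handed in; nothing more can be done
None
```

I pulled the orange knob up about 18 mm, turned it 60° counter-clockwise (seen from above), lowered it into the notch beside the green stud and let go. The arm then backed off about 0.17 m to the side and 0.15 m up. The job was handed in at about 9.4 s of the 35 s allowed.

**Last checks:**
- **Nose position:** the tip measured 10.6 mm from the green stud's centre, against a limit of 18 mm. Straight in the notch it would be 10 mm.
- **Knob height:** the tip is at z = 0.1255 m and the bar top at 0.1757 m, both within about 1 mm of the fully-down heights. The calibration is only good to about 2 mm.
- **Blue knob:** its scene-camera blob had the same position and size before and after. The side camera could not confirm this, because the blue mask found nothing there in the last picture; I took it that the arm was in the way but did not check.
- **Contact:** the force reading was near zero after the retreat. The largest during the job was about 10 N.

No other check failed or disagreed, and the hand-in gave no verdict.

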